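# Clamp a circuit card in the test clamp and hold the cam lever at full lift

### The arm

A 6-joint arm with a two-finger parallel gripper is mounted at the origin on the work surface; the furniture and walls round the work are solid. World frame = base frame: x ahead of the robot, y to its left, z up, the work surface at z = 0. Lengths are in m, angles in rad, forces in N, time in s.
With the tool pointing down it reaches from about 0.225 to 0.875 m from the base axis. Payload 3.4 kg.
Tool frame: the origin (TCP) lies at the very end of the fingers, on their centre line; the grasp point (between the pads) lies bot.pinch_z behind it (bot.pinch_z is the distance from the TCP to the grasp point, in m); z points along the fingers, y is the line along which they close (so a half turn about z gives the same grasp; the last joint's range is limited). The gripper opens to 85 mm and grips with 20 to 120 N. Pads are 22 mm wide; open, the fingers measure 114 mm over their backs; the gripper's body (76 mm by 85 mm) begins 54 mm behind the grasp point. The pads swing forward as they close: fully open they stand 13 mm farther back than shut.
Start: joints at [-1.268, 0.276, 1.505, -0, 1.361, -0.121], TCP at [0.236, -0.524, 0.231] pointing down, gripper open.
Joint ranges: [-2.89, 2.89], [-0.75, 2.08], [0.22, 2.7], [-1.18, 4.32], [0.11, 2.71], [-2.7, 2.7]. Speed limits (rad/s): [2.57, 2.57, 3.14, 3.14, 3.14, 3.14].

### API

Orientations are given as a rotation vector (axis times angle).
In Python, from plant import bot gives the robot as it stands. Calls block until the motion is done:
- bot.move_ptp(position, orientation): joint-space move of the TCP to a pose.
- bot.move_l(position, rotation=None, max_speed=0.15, guard=None): straight line of the TCP; rotation=None keeps the orientation; max_speed is the mean speed in m/s. With guard (N) it stops when the force on the tool has changed by that much, and returns True; else False.
- bot.set_joints(angles): joint-space move.
- bot.open_gripper() and bot.gripper_close(): open the fingers fully, or close them until they stop; the grip force is fixed at half the most.
- bot.hold(seconds).
- bot.solve_ik(position, orientation): joint angles nearest the present ones, or None.
- bot.get_obs(): the state.
- bot.get_image(name): name is "side" or "top"; returns the picture (400x640x3 uint8, red, green, blue); there is no depth.
- bot.camera_params(name): a dict with "fx", "fy", "cx", "cy" (pixels), "R" (3x3) and "t" (3): a world point X has camera coordinates R X + t. Camera axes: x right, y down, z forward; pixel columns grow to the right and rows downward; lengths in m; the calibration is good to about 2 mm. A picture is of the moment at which its call begins. camera_params takes no time and is no camera call.
A pose or a line that the arm cannot do raises bot.PlanningError and nothing moves.
- bot.finish_job(): hands the job in; it is judged then, once.
Trained networks look in the newest picture that a camera, given by its name, has taken for a name from the list of things; names that differ only in an ending like _2 or _b are one class to them, and where a whole thing is asked for, a point or a joint stands for the part that bears it (a point fixed in the world has none). Each returns a list of dicts, best first, with "confidence" (0 to 1); they miss things now and then, are a little off and sometimes report something else, mostly with a low value. They report only what shows in the picture. A call takes as long as a camera call.
- bot.outline_of(camera, thing): "pixels" (400x640 bool, what is visible of it).
- bot.landmark_of(camera, thing): "point" ([x, y, z] in m, in world coordinates, good to about 4 mm: a listed point, or the origin of a listed thing).
The state is a dict: "time": time; "joints": joint angles; "joint_velocities": joint speeds; "joint_torque": joint torques, N m; "tcp_pos": TCP position; "tcp_rot": TCP orientation; "force": force on the tool from outside, world axes, zero at the start; "torque": the same for the moment, N m; "finger_gap": finger opening in m; "grip_force": force on a finger pad.
Only numpy, scipy, OpenCV 4.12 (cv2) and the standard library are available. Lean on these libraries where they do the work, as an engineer would, in place of code of your own. Each camera call takes 0.05 s, during which the arm holds its last target. There are 200 camera calls.

### The job

Slide the circuit card with the grip bar straight up out of the slotted rack and lower it, not drop it, upright with the bar on top into the slot of the test clamp until it stands on the slot's floor, then let go of it. Then take the knob of the clamp's cam lever and swing the lever to the cam's highest lift, where the lever points straight away from the card and the card is pressed hardest against the contact strip, and finish while holding the lever there: it springs back if released. Leave the blank plate in the rack and the side cutters, screw tin and marker where they are.

Things in the scene. Friction and masses are not known exactly. Their poses are not given: they have to be found in the camera images.
- card_center (a point): centre (half-way up) of the circuit card, a stiff green board 90 wide (its x) x 4 thick (its y) x 85 mm high (its z, up), 50 to 100 g. Along its top edge runs a grey grip bar 70 (x) x 9 (y) x 14 mm (z), level with the top, so the bar's centre is 35.5 mm above this point and the card's lower edge 42.5 mm below it. Black chips on one face; either face may point to the contact strip. It starts upright in one of the rack's two slots
- circuit_card: the same circuit card; origin at the centre of its lower edge, axes as for card_center
- card_rack: grey plastic rack fixed to the bench, 124 x 124 mm; origin under its centre, z up. Two slots stand along its x, at y = +37.5 and -37.5 mm; slot floor 10 mm above the bench; the guides hold only the card's two ends (last 8 mm, 1.2 mm play on each side across, 3 mm at the ends) and end 58 mm above the bench. The circuit card must be raised 50 mm to be clear.
- blank_plate: plain metal plate in the rack's other slot, 90 x 4 x 60 mm high, no grip bar, loose; origin at the centre of its lower edge. Must stay
- test_clamp: aluminium test clamp fixed to the bench, base 124 (x) x 134 (y) x 12 mm, origin on the bench 10 mm in +y from the base's centre, z up. From +y to -y stand: a fixed wall (50 mm high) with a sprung black contact strip in front of it (gives up to 4.5 mm, about 2.5 N to start and 2.5 N more a mm), the card slot, the dark steel jaw (70 wide, 48 mm high), and the cam with its lever
- contact_strip: the sprung contact strip, 78 x 8 x 32 mm, from 17 to 49 mm above the bench; origin at the middle of the lower edge of its face
- slot_floor (a point): centre of the floor of the clamp's card slot, 12 mm above the bench; axes as the clamp's. The slot runs along x, 100 mm long between end stops 20 mm high (5 mm play at each end of the card) and is open 12 mm wide in y between jaw and strip (4 mm play on each side of the card) while the lever is at rest. The card stands here on its lower edge, its width along x
- lever_pivot (a point): point on the lever's upright hinge axis, at the height of the knob's centre (61 mm above the bench); axes as the clamp's. The slot's centre lies 56 mm in +y from it
- knob_center (a point): centre of the lever's upright round black knob, 18 mm diameter, from 39 to 83 mm above the bench, 80 mm from the pivot. The knob spins freely on the lever, so the gripper need not turn. The lever's flat bar lies under it, its top 38 mm above the bench. At rest the knob lies in the clamp's -x direction from the pivot
- cam_lever (a joint): angle of the cam lever about the vertical (rad), 0 at rest, growing counter-clockwise seen from above, to 2.5 at its stop. The jaw's lift is about 10 mm x sin(angle): highest at 1.57, where the lever points in the clamp's -y direction, straight away from the card; beyond that the jaw retreats. A spring always pulls the lever back to 0, with 0.23 N m at the highest lift (about 3 N at the knob)
- clamp_jaw (a joint): travel of the jaw towards the card (m), 0 at rest, 0.010 at the highest lift; driven only by the cam
- side_cutters: side cutters with red handles, 60 x 121 x 11 mm, lying loose; must stay
- screw_tin: round clear tin of screws, 62 mm across, 28 mm high, standing loose; must stay
- black_marker: black marker, 18 x 136 x 18 mm, lying loose; must stay

How it is judged:
By the outcome, as a careful person would: the job done as asked, in the order asked, and still so for the second after the job is handed in, while the arm keeps its last pose, push and grip.
It also fails if it takes over 54 s, if anything falls off the work surface, if the arm or the gripper's body presses on something with over 40 N, if the wrist force passes 120 N, or if a joint passes its speed limit or range.

## Working session

There is one attempt and no reset: what is moved stays moved. The work goes in short steps, each a Python script; the robot and the scene stay as the last script left them, time stands still between calls to the robot, and variables do not carry over. Pictures are saved under pics/ and viewed, at most 10 in all, crops included, and the job is handed in when it is done.

```bash
ls; mkdir -p pics
python3 - <<'E'
from plant import bot
import cv2,numpy as np
print(bot.pinch_z, bot.get_obs()['time'])
for c in("top","side"):
    cv2.imwrite(f"pics/{c}0.png",bot.get_image(c)[:,:,::-1])
    p=bot.camera_params(c);print(c,-np.array(p['R']).T@p['t'],p['fx'])
    for n in["card_center","circuit_card","card_rack","blank_plate","test_clamp","contact_strip","slot_floor","lever_pivot","knob_center","side_cutters","screw_tin","black_marker"]:
        print(n,[(np.round(d['point'],4).tolist(),round(d['confidence'],2)) for d in bot.landmark_of(c,n)][:3])
E
```

```text
pics
0.0187 0.0
top [ 0.32579151 -0.0294446   1.35689337] 514.2123483521656
card_center [([0.5377, 0.2295, 0.055], 0.54)]
circuit_card [([0.466, -0.1511, 0.0589], 0.74), ([0.5383, 0.2298, 0.0114], 0.72)]
card_rack [([0.5249, 0.193, -0.0007], 0.83), ([0.5431, -0.1585, 0.0597], 0.71), ([0.5499, -0.1172, -0.0022], 0.21)]
blank_plate []
test_clamp [([0.5512, -0.1165, -0.002], 0.97)]
contact_strip [([0.5519, -0.0938, 0.0236], 0.44)]
slot_floor [([0.5532, -0.1017, 0.014], 0.67)]
lever_pivot [([0.5412, -0.1599, 0.0609], 0.64)]
knob_center [([0.468, -0.1529, 0.0614], 0.63)]
side_cutters [([0.541, -0.1589, 0.0625], 0.7), ([0.5463, -0.4122, 0.001], 0.69)]
screw_tin [([0.3828, -0.0279, -0.0009], 0.83)]
black_marker [([0.4852, 0.3292, -0.0024], 0.72)]
side [ 0.43530212 -0.83537351  0.58204606] 364.97029267190135
card_center [([0.5358, 0.2331, 0.0514], 0.77)]
circuit_card [([0.5343, 0.2351, 0.0115], 0.7)]
card_rack [([0.5249, 0.1925, -0.0016], 0.78)]
blank_plate [([0.5192, 0.1601, 0.0109], 0.64)]
test_clamp [([0.5477, -0.1101, 0.0008], 0.68), ([0.5175, 0.156, 0.0089], 0.47), ([0.5537, -0.0941, 0.0176], 0.17)]
contact_strip [([0.5541, -0.0924, 0.02], 0.48)]
slot_floor [([0.5491, -0.0997, 0.0122], 0.63)]
lever_pivot [([0.5438, -0.1591, 0.0606], 0.8)]
knob_center [([0.4917, 0.3302, -0.0018], 0.59), ([0.4631, -0.1468, 0.062], 0.53)]
side_cutters [([0.5452, -0.4127, -0.0005], 0.89)]
screw_tin [([0.3808, -0.0238, 0.0023], 0.61)]
black_marker [([0.523, 0.1939, 0.0022], 0.61), ([0.4902, 0.3293, 0.0012], 0.47)]
```

View pics/top0.png

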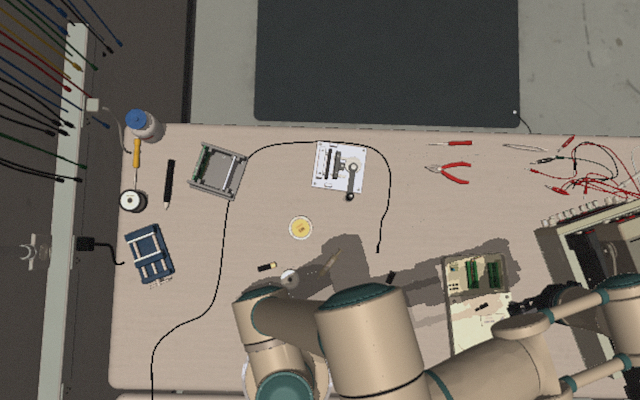

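View pics/side0.png

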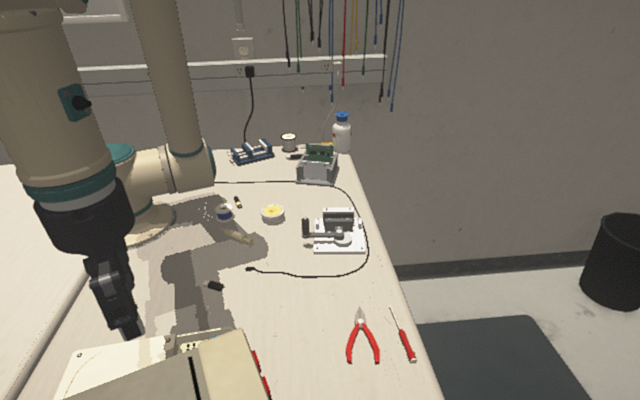

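The top picture shows the rack at (218,170), with the card on the left (+y) side, and the clamp at (341,166) with its knob at (349,197). The tin is at (300,228), the marker at (169,183) and the cutters at (447,172). I'll check the estimated yaws with overlays.

```bash
cat > h.py <<'E'
import numpy as np,cv2
from plant import bot
from scipy.spatial.transform import Rotation as Ro
def proj(c,P):
    p=bot.camera_params(c);X=np.atleast_2d(P)@np.array(p['R']).T+np.array(p['t']).ravel()
    return np.c_[p['fx']*X[:,0]/X[:,2]+p['cx'],p['fy']*X[:,1]/X[:,2]+p['cy']]
def loc(o,yaw,P):
    P=np.atleast_2d(np.array(P,float));c,s=np.cos(yaw),np.sin(yaw)
    return np.c_[o[0]+c*P[:,0]-s*P[:,1],o[1]+s*P[:,0]+c*P[:,1],P[:,2]]
def rect(x0,x1,y0,y1,z): return [[x0,y0,z],[x1,y0,z],[x1,y1,z],[x0,y1,z]]
def crop(c,img,uv,h,w,k,polys):
    x0,y0=int(uv[0]-w/2),int(uv[1]-h/2)
    o=cv2.resize(img[y0:y0+h,x0:x0+w,::-1],None,fx=k,fy=k,interpolation=cv2.INTER_CUBIC)
    for P,col in polys:
        q=((proj(c,P)-[x0,y0]+.5)*k*8).astype(np.int32)
        cv2.polylines(o,[q],True,col,1,cv2.LINE_AA,3)
    return o
def rv(yaw): # tool down, tool y (closing) at heading yaw+90deg (along local y)
    return (Ro.from_euler('z',yaw)*Ro.from_euler('x',np.pi)).as_rotvec()
E
python3 - <<'E'
from h import *
R=(.525,.1928);ry=-np.radians(17);C=(.5497,-.1135);cy=-np.radians(8)
g=(0,255,0);r=(0,0,255);b=(255,0,0)
m=.001
rp=[(loc(R,ry,np.array(rect(-62,62,-62,62,0))*m),g),(loc(R,ry,np.array(rect(-35,35,33,42,95))*m),r),(loc(R,ry,np.array(rect(-45,45,-39.5,-35.5,70))*m),b)]
# clamp origin: base y -77..57
cp=[(loc(C,cy,np.array(rect(-62,62,-77,57,12))*m),g)]
out=[]
for c in("top","side"):
    im=bot.get_image(c)
    for o,ps in((R,rp),(C,cp)):
        uv=proj(c,[[o[0],o[1],.03]])[0]
        out.append(crop(c,im,uv,74,98,4,ps))
    for n in("card_rack","test_clamp","circuit_card"):
        for d in bot.outline_of(c,n)[:1]:
            pts=cv2.findNonZero(d['pixels'].astype(np.uint8));print(c,n,d['confidence'],cv2.minAreaRect(pts))
cv2.imwrite("pics/o1.png",np.vstack([np.hstack(out[:2]),np.hstack(out[2:])]))
E
```

```text
top card_rack 0.63 ((216.84059143066406, 170.55458068847656), (50.2987060546875, 47.2547721862793), 18.970407485961914)
top test_clamp 0.9 ((337.95196533203125, 170.8602752685547), (50.354373931884766, 55.376590728759766), 7.594643592834473)
top circuit_card 0.62 ((201.08901977539062, 163.40122985839844), (10.618093490600586, 35.3607177734375), 20.2248592376709)
side card_rack 0.81 ((317.49029541015625, 169.15565490722656), (42.916259765625, 32.686222076416016), 3.5763344764709473)
side test_clamp 0.95 ((333.5, 231.0), (46.0, 63.0), 90.0)
side circuit_card 0.61 ((319.5, 153.0), (18.0, 27.0), 90.0)
```

View pics/o1.png

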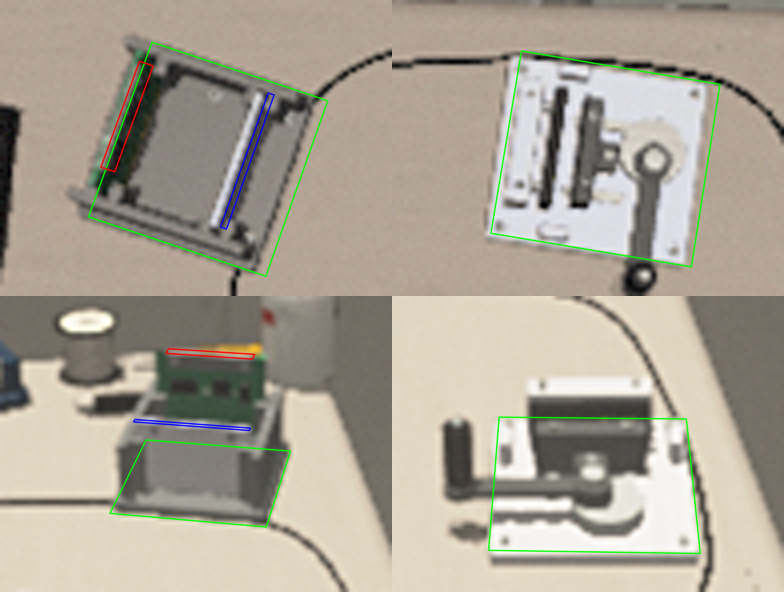

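Overlays: in the rack the plate and card lie about 2 px (some 4 mm) left of my model, i.e. further in +y. The clamp base fits the side view less well, with the base front edge about 2 px lower. I'll fit more closely at larger zoom, with the landmarks averaged.

```bash
cat > ov.py <<'E'
from h import *
import sys
rx,ryy,ra,cx,cy_,ca=map(float,sys.argv[1:7])
R=(rx,ryy);ry=np.radians(ra);C=(cx,cy_);cy=np.radians(ca);m=.001
g=(0,255,0);r=(0,0,255);b=(255,0,0);y=(0,255,255)
L=lambda o,a,*q:loc(o,a,np.array(rect(*q))*m)
rp=[(L(R,ry,-62,62,-62,62,0),g),(L(R,ry,-62,62,-62,62,58),y),(L(R,ry,-35,35,33,42,95),r),(L(R,ry,-45,45,-39.5,-35.5,70),b)]
P=(0,-40) # pivot: slot centre at y=+16 of origin? set by sys
s=float(sys.argv[7])  # slot y in clamp frame
cp=[(L(C,cy,-62,62,-77,57,12),g),(L(C,cy,-39,39,s+6,s+14,49),r),(L(C,cy,-35,35,s-16,s-6,48),b),(L(C,cy,-89,-71,s-65,s-47,83),y)]
out=[]
for c in("top","side"):
    im=bot.get_image(c)
    for o,ps in((R,rp),(C,cp)):
        uv=proj(c,[[o[0],o[1],.03]])[0]
        out.append(crop(c,im,uv,60 if c=="top" else 60,66,6,ps))
cv2.imwrite(sys.argv[8],cv2.resize(np.vstack([np.hstack(out[:2]),np.hstack(out[2:])]),(660,600),interpolation=cv2.INTER_AREA))
E
python3 ov.py .5270 .1950 -17 .5495 -.1140 -7.5 14 pics/o2.png
```

```text
(no output)
```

View pics/o2.png

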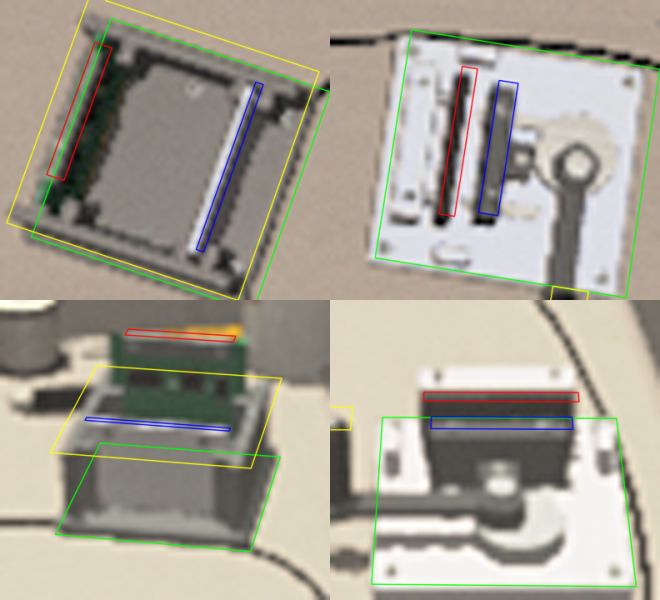

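Run:
```python
from h import *
N=["card_center","circuit_card","blank_plate","card_rack","slot_floor","contact_strip","lever_pivot","knob_center"]
A={}
for k in range(3):
    for c in("top","side"):
        im=bot.get_image(c)
        for n in N:
            for d in bot.landmark_of(c,n)[:1]: A.setdefault((n,c),[]).append(d['point'])
for k in A: print(k,len(A[k]),np.round(np.median(A[k],0),4),np.round(np.std(A[k],0),4))
im=bot.get_image("top")
x0,y0=188,136
o=cv2.resize(im[y0:y0+50,x0:x0+60,::-1],None,fx=12,fy=12,interpolation=cv2.INTER_CUBIC)
cv2.imwrite("pics/z.png",cv2.convertScaleAbs(o,alpha=1.6,beta=0))
yw=np.radians(-17);
for z,col in((.095,0),(.081,0)):
    print(np.round((proj("top",loc((.5364,.2319),yw,np.array(rect(-.035,.035,-.0045,.0045,z))))-[x0,y0]+.5)*12))
```

```text
('card_center', 'top') 3 [0.5375 0.2301 0.0523] [0.0018 0.0005 0.001 ]
('circuit_card', 'top') 3 [0.538  0.2308 0.0099] [0.0005 0.0001 0.0016]
('blank_plate', 'top') 3 [0.5159 0.1583 0.0123] [0.0014 0.0005 0.0013]
('card_rack', 'top') 3 [ 0.5249  0.1924 -0.0024] [0.0008 0.0018 0.0007]
('slot_floor', 'top') 2 [ 0.552  -0.1023  0.0141] [0.0007 0.0014 0.0012]
('contact_strip', 'top') 3 [ 0.5517 -0.0945  0.0254] [0.0077 0.1538 0.0152]
('lever_pivot', 'top') 3 [ 0.5422 -0.1579  0.0602] [0.0023 0.0018 0.0017]
('knob_center', 'top') 2 [ 0.4677 -0.1522  0.0584] [0.0022 0.0003 0.0019]
('card_center', 'side') 3 [0.5347 0.2319 0.0492] [0.0013 0.0017 0.0021]
('circuit_card', 'side') 3 [0.5363 0.234  0.013 ] [0.0006 0.0012 0.0014]
('blank_plate', 'side') 3 [0.5167 0.1588 0.0094] [0.0003 0.0012 0.0012]
('card_rack', 'side') 3 [0.5267 0.1943 0.0017] [0.0008 0.0003 0.0012]
('slot_floor', 'side') 3 [ 0.5489 -0.0977  0.0093] [0.0073 0.1549 0.0201]
('contact_strip', 'side') 3 [ 0.5499 -0.0913  0.0186] [0.03   0.1984 0.0091]
('lever_pivot', 'side') 3 [ 0.5458 -0.1588  0.0595] [0.0009 0.0018 0.0011]
('knob_center', 'side') 3 [ 0.4624 -0.144   0.0613] [0.001  0.0005 0.0009]
[[111. 476.]
 [227. 158.]
 [185. 144.]
 [ 70. 462.]]
[[125. 485.]
 [239. 171.]
 [198. 157.]
 [ 84. 472.]]
```

View pics/z.png

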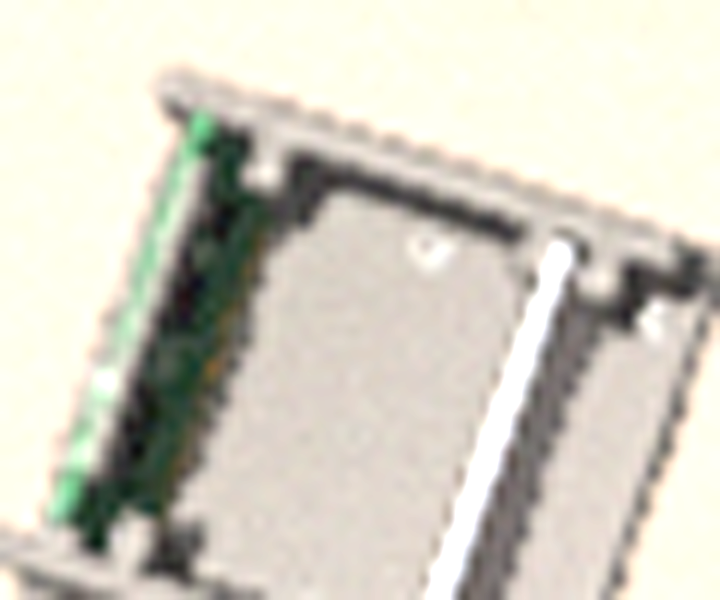

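The top edge of the card in the zoom runs (203,125)-(65,500), which puts the bar 3 mm further in +y than the landmarks, with a yaw of about -17.2°. I'm grasping there.

Run:
```python
from h import *
yw=np.radians(-17.2)
best=None
for k in (0,np.pi):
    q=bot.solve_ik([.5364,.2342,.15],rv(yw+k)); q2=bot.solve_ik([.551,-.1013,.16],rv(np.radians(-7.5)+k))
    print(k,np.round(q,2) if q is not None else q,np.round(q2,2) if q2 is not None else q2)
    if q is not None and (best is None or abs(q[5])<abs(best[1][5])): best=(k,q)
k=best[0];print('k',k);r=rv(yw+k)
bot.move_ptp([.5364,.2342,.15],r)
f0=bot.get_obs()['force']
print(bot.move_l([.5364,.2342,.0713],max_speed=.12,guard=8))
bot.gripper_close()
o=bot.get_obs();print(o['time'],o['finger_gap'],o['grip_force'],np.round(o['force'],1),np.round(f0,1),np.round(o['tcp_pos'],4),np.round(o['torque'],2))
bot.get_image("top")
for c in("card_center","circuit_card"):
    print([(np.round(d['point'],4),d['confidence']) for d in bot.landmark_of("top",c)])
```

```text
0 [0.29 0.35 1.61 0.   1.18 2.16] [-0.31  0.3   1.65  0.    1.19  1.4 ]
3.141592653589793 [ 0.29  0.35  1.61  0.    1.18 -0.98] [-0.31  0.3   1.65  0.    1.19 -1.75]
k 3.141592653589793
False
8.925 0.007874309362390416 59.05150294303894 [-1.4 -1.1  2.9] [ 0.1 -0.8 -0.5] [0.5364 0.2339 0.0716] [-0.27  0.1   0.07]
[(array([0.5403, 0.2333, 0.0561]), 0.57), (array([ 0.5516, -0.0959,  0.0201]), 0.54)]
[(array([0.5383, 0.2307, 0.0113]), 0.48)]
```

Run:
```python
from h import *
p=np.array([.5364,.2342,.0713])
for z in(.085,.105,.16):
    p[2]=z;print(bot.move_l(p,max_speed=.08,guard=15));o=bot.get_obs();print(np.round(o['force'],1),o['finger_gap'],np.round(o['tcp_pos'],4),o['time'])
im=bot.get_image("side");bot.get_image("top")
for c in("side","top"):
  for n in("card_center","blank_plate"): print(c,n,[(np.round(d['point'],4),d['confidence']) for d in bot.landmark_of(c,n)])
```

```text
False
[-1.2 -1.9 -0.1] 0.00793037281270873 [0.5365 0.2341 0.0852] 9.4
False
[ 0.5 -0.8 -1.1] 0.007925529571847091 [0.5367 0.2342 0.1052] 9.8
False
[-0.7  0.1 -0.3] 0.007510797049296676 [0.536  0.2341 0.1596] 10.6417
side card_center [(array([0.5383, 0.2367, 0.1399]), 0.95)]
side blank_plate [(array([0.516 , 0.1572, 0.0086]), 0.64)]
top card_center [(array([0.5391, 0.2322, 0.139 ]), 0.57)]
top blank_plate [(array([0.5132, 0.1582, 0.0133]), 0.54)]
```

Run:
```python
from h import *
yw=np.radians(-7.5);r=rv(yw+np.pi)
bot.move_l([.551,-.1013,.16],r,max_speed=.2)
bot.move_l([.551,-.1013,.118],max_speed=.1,guard=10)
o=bot.get_obs();print(o['time'],np.round(o['tcp_pos'],4))
out=[]
for c in("top","side"):
    im=bot.get_image(c)
    print([(np.round(d['point'],4),d['confidence']) for d in bot.landmark_of(c,"card_center")],[(np.round(d['point'],4),d['confidence']) for d in bot.landmark_of(c,"slot_floor")])
    S=(.551,-.1013);L=lambda *q:loc(S,yw,np.array(rect(*q))*.001)
    ps=[(L(-39,39,6,14,49),(0,0,255)),(L(-35,35,-16,-6,48),(255,0,0)),(L(-89,-71,-65,-47,83),(0,255,255)),(L(-62,62,-90,44,12),(0,255,0))]
    out.append(crop(c,im,proj(c,[[.545,-.11,.05]])[0],80,66,6,ps))
cv2.imwrite("pics/h.png",np.hstack(out))
```

```text
13.3333 [ 0.5512 -0.1011  0.1181]
[(array([ 0.5525, -0.1002,  0.0983]), 0.44)] [(array([ 0.5526, -0.102 ,  0.0161]), 0.66)]
[(array([ 0.5529, -0.1008,  0.1021]), 0.86), (array([ 0.3808, -0.0271,  0.001 ]), 0.32)] [(array([ 0.5478, -0.098 ,  0.0088]), 0.88)]
```

View pics/h.png

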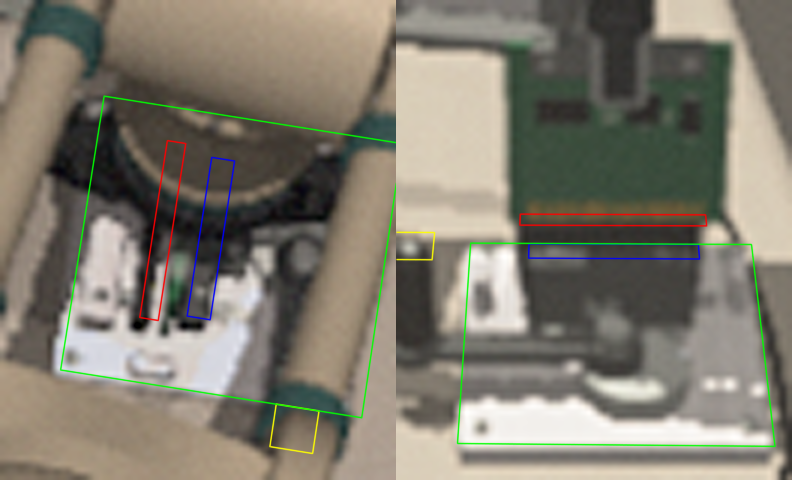

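The top view shows the green card end at about (178,290), centred between the strip (150) and the jaw (195). In the side view the card spans 508–727 over the jaw's 528–699, so it is centred. I'm lowering it with a guard.

Run:
```python
from h import *
p=[.551,-.1013,.08]
def s(t):
    o=bot.get_obs();print(t,o['time'],np.round(o['tcp_pos'],4),np.round(o['force'],1),round(o['finger_gap'],4))
hit=bot.move_l(p,max_speed=.06,guard=6);s(hit)
if not hit:
    p[2]=.0705;hit=bot.move_l(p,max_speed=.015,guard=4);s(hit)
```

```text
False 14.4167 [ 0.5512 -0.1014  0.08  ] [-0.2  0.6 -1.1] 0.0078
True 14.9 [ 0.5512 -0.1014  0.0736] [-0.2 -0.7  3.9] 0.008
```

Run:
```python
from h import *
bot.open_gripper();bot.move_l([.551,-.1013,.17],max_speed=.15)
# knob at rest is -x,-y of slot; park above it a little off
bot.move_ptp([.47,-.16,.17],rv(np.radians(-7.5)+np.pi))
print(bot.get_obs()['time'])
for c in("side","top"):
    im=bot.get_image(c)
    for n in("card_center","circuit_card","slot_floor","knob_center","lever_pivot"):
        print(c,n,[(np.round(d['point'],4),round(d['confidence'],2)) for d in bot.landmark_of(c,n)])
    if c=="side":
        S=(.551,-.1013);L=lambda *q:loc(S,np.radians(-7.5),np.array(rect(*q))*.001)
        cv2.imwrite("pics/p.png",crop(c,im,proj(c,[[.52,-.12,.06]])[0],80,90,7,[(L(-35,35,-4.5,4.5,97),(0,0,255)),(L(-89,-71,-65,-47,83),(0,255,255))]))
```

```text
16.9167
side card_center [(array([ 0.5479, -0.1037,  0.0528]), 0.86)]
side circuit_card [(array([ 0.5493, -0.1   ,  0.0116]), 0.73)]
side slot_floor [(array([ 0.549 , -0.0983,  0.0088]), 0.63), (array([ 0.5498, -0.1011,  0.0131]), 0.39)]
side knob_center [(array([ 0.4654, -0.1472,  0.0638]), 0.62), (array([ 0.5486, -0.1017,  0.0116]), 0.19)]
side lever_pivot [(array([ 0.5463, -0.158 ,  0.0608]), 0.92)]
top card_center [(array([ 0.5536, -0.1012,  0.054 ]), 0.61)]
top circuit_card [(array([ 0.5518, -0.1028,  0.0137]), 0.44)]
top slot_floor [(array([ 0.5539, -0.1035,  0.0157]), 0.68), (array([0.515 , 0.1612, 0.0125]), 0.31)]
top knob_center []
top lever_pivot [(array([ 0.5425, -0.1556,  0.0597]), 0.83)]
```

View pics/p.png

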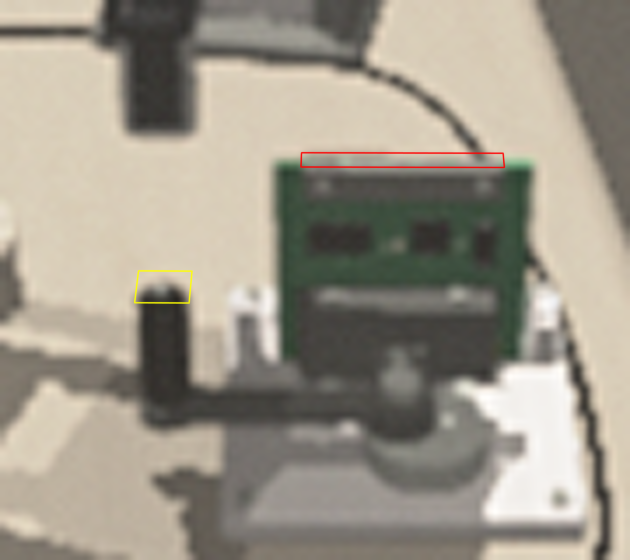

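Run:
```python
from h import *
def s(t):
    o=bot.get_obs();print(t,round(o['time'],2),np.round(o['tcp_pos'],4),np.round(o['force'],1),round(o['finger_gap'],4),round(o['grip_force'],1))
s(bot.move_l([.4645,-.147,.12],max_speed=.1))
s(bot.move_l([.4645,-.147,.050],max_speed=.08,guard=8))
bot.gripper_close();s('closed')
```

```text
False 18.18 [ 0.465  -0.1473  0.1203] [-0.1 -0.1  0.1] 0.086 0.0
False 19.21 [ 0.4649 -0.1472  0.0504] [-0.3  0.5 -0.2] 0.0855 0.0
closed 19.84 [ 0.4645 -0.1474  0.0503] [-1.1 -1.8  2.6] 0.016 58.4
```

Run:
```python
from h import *
P=np.array([.544,-.1573]);yw=np.radians(-7.5)
def s(t):
    o=bot.get_obs();print(t,round(o['time'],2),np.round(o['tcp_pos'],4),np.round(o['force'],1),round(o['finger_gap'],4))
for a in range(9,91,9):
    t=yw+np.pi+np.radians(a)
    hit=bot.move_l([P[0]+.08*np.cos(t),P[1]+.08*np.sin(t),.050],max_speed=.05,guard=30)
    s((a,hit))
    if hit: break
for c in("side","top"):
    im=bot.get_image(c)
    for n in("knob_center","lever_pivot","card_center","circuit_card"):
        print(c,n,[(np.round(d['point'],4),round(d['confidence'],2)) for d in bot.landmark_of(c,n)])
    cv2.imwrite(f"pics/f_{c}.png",crop(c,im,proj(c,[[.54,-.14,.06]])[0],70,90,7,[]))
```

```text
(9, False) 20.24 [ 0.464  -0.1599  0.0502] [-1.   0.4  5.2] 0.0161
(18, False) 20.64 [ 0.4655 -0.1723  0.0502] [-0.6  1.5  6. ] 0.0158
(27, False) 21.04 [ 0.4688 -0.1842  0.0502] [-0.8  1.2  6.6] 0.016
(36, False) 21.44 [ 0.4739 -0.1954  0.0502] [-1.5  1.1  5.5] 0.0161
(45, False) 21.84 [ 0.4806 -0.2057  0.0502] [-1.2  1.1  5.7] 0.016
(54, False) 22.24 [ 0.4889 -0.2148  0.0502] [-1.   2.4  6.7] 0.0162
(63, False) 22.64 [ 0.4983 -0.2225  0.0502] [-1.5  2.   7.6] 0.0162
(72, False) 23.04 [ 0.509  -0.2288  0.0502] [-1.8  1.4  7.2] 0.0162
(81, False) 23.44 [ 0.5206 -0.2333  0.0502] [-1.2  0.5  6.9] 0.0161
(90, False) 23.84 [ 0.5327 -0.236   0.0502] [-2.8  0.9  8.1] 0.0157
side knob_center []
side lever_pivot [(array([ 0.5449, -0.1612,  0.0587]), 0.82), (array([ 0.5531, -0.0987,  0.0545]), 0.72)]
side card_center [(array([ 0.5516, -0.097 ,  0.0543]), 0.5)]
side circuit_card [(array([ 0.5494, -0.0928,  0.0146]), 0.52), (array([ 0.5502, -0.1115, -0.0016]), 0.32)]
top knob_center []
top lever_pivot [(array([ 0.5441, -0.1569,  0.0596]), 0.77)]
top card_center [(array([ 0.5534, -0.1027,  0.0111]), 0.75), (array([ 0.554 , -0.0963,  0.0546]), 0.52)]
top circuit_card [(array([ 0.5525, -0.0961,  0.0097]), 0.68)]
```

View pics/f_side.png

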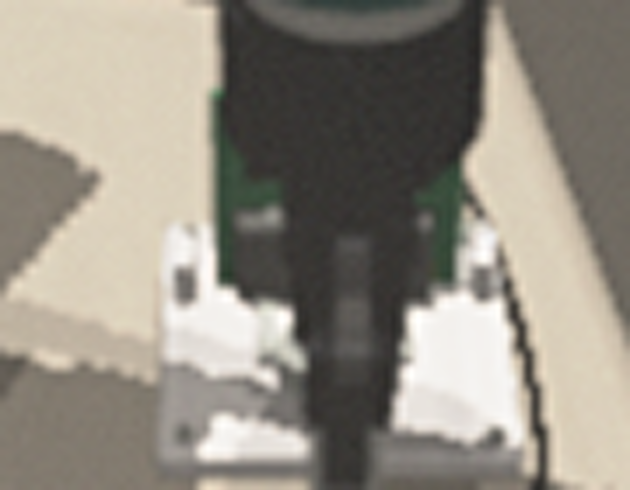

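The side view shows the card upright in the clamp and pressed towards the strip, with the lever pointing away at (345,450) and the gripper on its knob. A force of -2.8 N in x matches the lever spring at highest lift, and the fingers still have a knob-sized gap.

Run:
```python
from h import *
bot.hold(.5);o=bot.get_obs();print(np.round(o['force'],1),o['finger_gap'],o['time'])
print(bot.finish_job())
```

```text
[-2.6  1.   7.1] 0.016195442916322047 24.8417
the job is handed in; nothing more can be done
None
```

I handed the job in at 24.8 s: the card stands upright on the clamp's slot floor, and the arm is holding the lever at about its highest lift, pressing the card against the contact strip. The lever angle is inferred from the arm's path and the roughly 2.6 N spring pull at the knob, because the gripper hid the knob from both cameras.

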